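# Seat the magnifier lens in its three-point stand

## Robot

A 6-joint arm with a two-finger parallel gripper is mounted at the origin on the work surface. World frame = base frame: x ahead of the robot, y to its left, z up, the work surface at z = 0. Lengths are in m, angles in rad, forces in N, time in s.
With the tool pointing down it reaches from about 0.275 to 0.75 m from the base axis. Payload 10.2 kg.
Tool frame: the origin (TCP) lies on the centre line of the jaws, within the pads' length; the fingertips stand manip.tip_reach ahead of it and the grasp point (between the pads) lies 6 mm ahead of it (manip.tip_reach is the distance from the TCP to the fingertips, in m); z points along the fingers, y is the direction in which the jaws open and shut (so a half turn about z gives the same grasp; the last joint's range is limited). The gripper opens to 85 mm and grips with 20 to 120 N. Pads are 22 mm wide; open, the fingers measure 114 mm over their backs; the gripper's body (76 mm by 85 mm) begins 54 mm behind the grasp point. The pads swing forward as they close: fully open they stand 13 mm farther back than shut.
Start: joints at [-1.474, 0.313, 1.498, -0, 1.331, -0.223], TCP at [0.165, -0.498, 0.256] pointing down, gripper open.
Joint ranges: [-2.94, 2.94], [-0.97, 2.17], [0.19, 2.56], [-1.23, 4.37], [0.02, 3.11], [-2.88, 2.88]. Speed limits (rad/s): [2.39, 2.39, 3.01, 3.14, 3.14, 3.14].

## Interface

Orientations are given as a rotation vector (axis times angle).
In Python, from workcell import manip, viewer, hand_in gives the robot as it stands. The module is installed in compiled form; this text tells all that it offers.
- The arm moves only by the tool play_rows, never from a script. Its argument "deltas" is a list of rows, each a list of 4 numbers: the shift along the tool's x, y, z in m, then the turn about the tool's z in degrees. A call has 1 to 10 rows; each row is the pose to reach, as a shift and turn from the pose measured when the call began, along the tool's axes at that moment; what a row does not reach only later rows make up. A row lasts 1/8 s, in which the tool goes at most 62.5 mm and 10.7 degrees, less where a joint would pass 70% of its speed; a pose out of reach is approached as far as the arm can. A call with a gripper value outside its range is refused whole. "gripper" is the gripper command: -1 is fully open, 1 is shut, values between are in proportion, set as the call begins (left out, the last holds). The fingers move at their own pace and stop on an object; "grip_force" is the grip in N (left out, the last holds). Time passes only in rows, so rows that repeat a pose let the fingers close. It gives the time, the measured TCP pose, the force and the opening at its end, in the units of the state.
- manip.observe(): the state, without advancing time (a new reading comes with each control period).
- viewer.snapshot(name): name is "scene" or "top" or "wrist"; returns (picture, depth): 480x640x3 uint8, red, green, blue; 480x640 float32, m along the optical axis (not along the pixel's ray), 0 where there is no reading.
- viewer.camera_info(name): a dict with "fx", "fy", "cx", "cy" (pixels), "k1" (the pictures are not rectified: a ray, as slopes to the right and down, at radius r is drawn at 1 + k1 r^2 times it, then the intrinsics apply), "position" and "rotation" of the camera in the world; the wrist camera has in their place "tool_from_camera" (4x4, takes a point from camera to tool coordinates, whose origin is the TCP and whose axes are the flange's). Camera axes: x right, y down, z forward; pixel columns grow to the right and rows downward; lengths in m; the calibration is good to about 2 mm. A picture is of the moment at which its call begins: read the wrist's pose just before it. camera_info takes no time and is no camera call.
- hand_in(): hands the job in, once; it reports no verdict.
The state is a dict: "time": time; "joints": joint angles; "dq": joint speeds; "joint_torque": joint torques, N m; "tcp_pos": TCP position; "orientation": TCP orientation; "ft_force": force on the tool from outside, world axes, zero at the start; "ft_torque": the same for the moment, N m; "grip_width": finger opening in m.
Only numpy, scipy, OpenCV 4.12 (cv2) and the standard library are available. Lean on these libraries where they do the work, as an engineer would, in place of code of your own. Each camera call takes 0.05 s, during which the arm holds its last target.

## Task

Take the clear, black-rimmed magnifying lens off its cork and lay it gently and flat on the three rests of the wooden stand, inside the two steel pins, and let go of it. Then slide the jaw by its green handle up to the lens until its sprung white nose presses the lens home against both pins: the spring squeezed about half-way so that nothing can rock, but never bottomed hard on the glass. Let go and leave it so, and do not disturb the other things on the table.

Things in the scene. Friction and masses are not known exactly. Their poses are not given: they have to be found in the camera images.
- lens_centre (a point): Centre (on the axis, half-way up) of the lens to mount: clear glass in a plain round BLACK rim, a disc 56 mm across, 14 mm thick, 50 to 100 g, at first flat on a cork. z is its axis; yaw means nothing. Take it by the rim, across its diameter, from above.
- lens: The same lens as a body; origin at the centre of its underside, 7 mm below lens_centre.
- amber_lens: A second lens of the same size, amber glass in a RED rim, on the other cork; not wanted, leave it. Origin at the centre of its underside.
- stand: Lens stand, fixed: wooden base 195 x 104 x 10 mm, x -136 to +59, y -52 to +52 mm in its own frame. Origin on the table below the mounted lens's centre; its x axis is the way the jaw slides, towards lens and pins; z up. Three brass rests (8 mm round, flat tops 40 mm above the table) stand 21 mm from the origin at +45, -45 and 180 degrees. Pins, nose and rests are slippery.
- seat (a point): Where lens_centre lies when the lens is home: on the stand's axes (same x, y, z directions as the stand), 47 mm above the table, i.e. 7 mm above the rests.
- pin_left: Fixed steel stop pin, 7 mm round, its axis 31.5 mm from the seat at +45 degrees (towards +x, +y of the stand), top 50 mm above the table, 10 mm above the rests. Origin is the stand's origin. Home, the lens rim touches both pins; laid down 5 mm short of the seat (towards -x of the stand) it clears them, the rests still carry it, and a push on the rim slides it home.
- pin_right: The other stop pin, the same at -45 degrees (towards +x, -y of the stand). Origin is the stand's origin.
- jaw (a joint): Jaw travel along the stand's +x, m: 0 back, 0.050 forward; starts at 0 to 0.008. Slides stiffly (6 N), stays where left. Its white nose (14 mm wide, 47 mm above the table) stands out by an unmeasured amount: it meets the rim of the seated lens at a travel somewhere from 0.020 to 0.036. Its spring resists with 1 N at first touch, 0.8 N more per mm, to 4.2 N at 4 mm, then it is bottomed, hard.
- jaw_grip (a point): Where to take the jaw: the middle of its green upright handle, 24 mm long (stand's x), 14 mm wide (stand's y), 56 to 100 mm above the table. This point is 84 mm above the table, at x = -106 mm + jaw travel on the stand's x axis. The black jaw body below is 34 mm wide, top at 56 mm. Pinch from above across the 14 mm and slide along the stand's x.
- cork_a: Fixed cork disc, 36 mm across, 22 mm high, that the clear black-rimmed lens lies on; origin under its centre.
- cork_b: The same kind of cork, under the amber lens.
- glue_gun: Green glue gun, lying on a wooden board (180 x 360 mm, 18 mm thick) beyond the stand; about 200 mm long, 34 mm high. Leave alone.
- scissors: Scissors lying on the table, 210 mm long. Leave alone.
- phone: Black phone lying flat, 155 x 75 x 9 mm. Leave alone.
- bead_bowl: White bowl, 100 mm across, 40 mm high. Leave alone.
- bead_jar: Amber jar, 60 mm across, 75 mm high. Leave alone.
- pencil_cup: Terracotta cup of pencils, 72 mm across, 150 mm high with pencils. Leave alone.
- pliers: Red-handled pliers lying on the table, 140 mm long. Leave alone.
Things that resemble listed ones, but are neither listed nor needed, are in the scene too. What is shaped like the stand but purple is not meant. There is more than one size of the lens; the job needs the smaller.

How it is judged:
By the outcome, as a careful person would: the job done as asked, in the order asked, and still so for the second after the job is handed in, with the robot touching nothing.
It also fails if it takes over 70 s, if anything falls off the work surface, if the arm or the gripper's body presses on something with over 40 N, if the wrist force passes 120 N, or if a joint passes its speed limit or range.

## Working session

There is one attempt and no reset: what is moved stays moved. The work goes in short steps, Python scripts to look and compute and a tool call to move; the robot and the scene stay as the last step left them, time stands still between calls to the robot, and variables do not carry over. Pictures are saved under pics/ and viewed, and the job is handed in when it is done.

Besides the shell and the picture viewer there is one more tool, called after "Call:" by a JSON object that holds its "method" and its "body". play_rows: Moves the arm, as the interface text tells. Its arguments: {"type":"object","properties":{"deltas":{"type":"array"},"gripper":{"type":"number"},"grip_force":{"type":"number"}},"required":["deltas"]}

```bash
mkdir -p pics; python3 - <<'E'
from workcell import manip, viewer
import cv2, numpy as np
print(manip.observe(), manip.tip_reach)
for n in ("scene","top","wrist"):
    p,d=viewer.snapshot(n); cv2.imwrite(f"pics/{n}0.png",p[:,:,::-1]); np.savez(f"pics/{n}0.npz",p=p,d=d)
    print(n,viewer.camera_info(n), (d>0).mean())
E
```

```text
{'time': 0.0, 'joints': array([-1.47440589e+00,  3.13432793e-01,  1.49843461e+00,  3.09368511e-06,
        1.33101682e+00, -2.23403249e-01]), 'dq': array([-3.04505296e-04, -1.12942365e-03, -9.91095100e-04,  1.40498157e-03,
        4.29536723e-05, -1.65437706e-03]), 'joint_torque': array([-1.41340442e-04, -4.12264001e+01, -2.59743780e+01, -1.82861913e-04,
        4.10978770e-03,  1.38850203e-05]), 'tcp_pos': array([ 0.16500952, -0.49815297,  0.2557448 ]), 'orientation': array([-3.10024545e+00, -4.99986636e-01, -1.33409530e-04]), 'ft_force': array([0.26361189, 0.00797351, 0.84858139]), 'ft_torque': array([ 0.01157736, -0.00777924, -0.00577352]), 'grip_width': 0.08544716480547059} 0.025
scene {'fx': 442.13556175795435, 'fy': 442.13556175795435, 'cx': 322.6879943871909, 'cy': 238.18013058267096, 'k1': -0.08008326720870901, 'position': array([ 1.53382355, -0.10628038,  0.82029145]), 'rotation': array([-1.74048894, -1.5296676 ,  0.79701255])} 0.9958756510416666
top {'fx': 486.32312754973344, 'fy': 486.32312754973344, 'cx': 321.509479289727, 'cy': 232.66267788534626, 'k1': -0.028462184196529232, 'position': array([0.39123249, 0.01998882, 1.19105776]), 'rotation': array([-2.1324721 ,  2.15039363, -0.17201276])} 0.9961295572916666
wrist {'fx': 333.9756080028177, 'fy': 333.9756080028177, 'cx': 318.7854601603036, 'cy': 237.08555027782444, 'k1': -0.01749560964237277, 'tool_from_camera': array([[ 2.05358475e-04, -9.54233637e-01, -2.99062073e-01,
         7.55283429e-02],
       [ 9.99999960e-01,  2.54104714e-04, -1.24110685e-04,
        -1.28439718e-03],
       [ 1.94423672e-04, -2.99062036e-01,  9.54233651e-01,
        -1.18739062e-01],
       [ 0.00000000e+00,  0.00000000e+00,  0.00000000e+00,
         1.00000000e+00]])} 0.9959212239583334
```

View pics/top0.png

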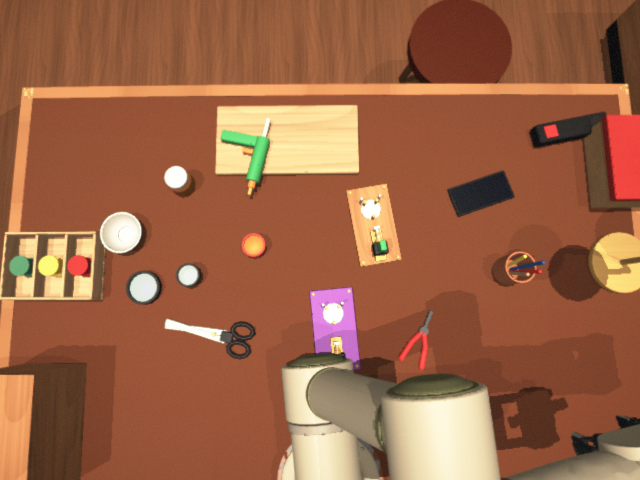

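View pics/scene0.png

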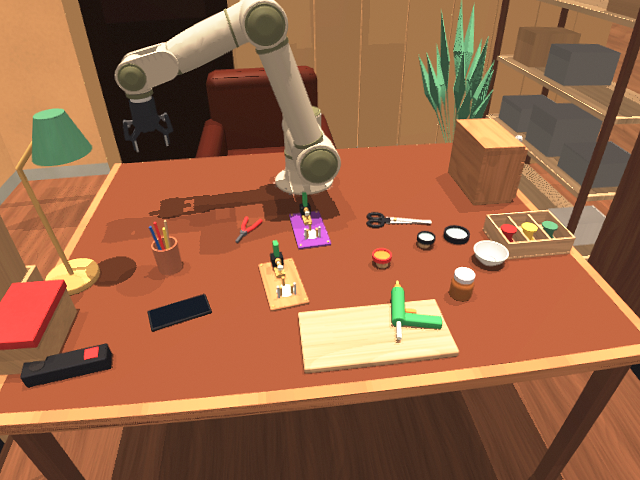

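View pics/wrist0.png

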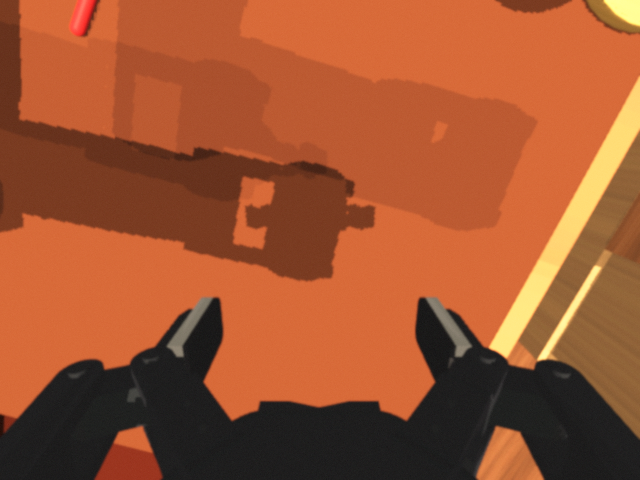

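Top view. Possible lenses: the small black-rimmed disc at (189,275), a larger black-rimmed one at (144,288) and the amber/red one at (254,245). Possible stands: the wooden one at (374,225) and the purple decoy at (335,330). I choose (189,275) and the wooden stand. Next I'll measure both and check with a close crop.

```bash
cat > h.py <<'E'
import numpy as np, cv2
from scipy.spatial.transform import Rotation as R
from workcell import manip, viewer
def cam(name, st=None):
    c=viewer.camera_info(name)
    if name=="wrist":
        T=np.eye(4); T[:3,:3]=R.from_rotvec(st["orientation"]).as_matrix(); T[:3,3]=st["tcp_pos"]
        T=T@c["tool_from_camera"]; M,P=T[:3,:3],T[:3,3]
    else: M,P=R.from_rotvec(c["rotation"]).as_matrix(),np.array(c["position"])
    K=np.array([[c["fx"],0,c["cx"]],[0,c["fy"],c["cy"]],[0,0,1]]); D=np.array([c["k1"],0,0,0,0])
    return M,P,K,D
def rays(C,uv):
    M,P,K,D=C
    n=cv2.undistortPoints(np.asarray(uv,float).reshape(-1,1,2),K,D).reshape(-1,2)
    return P,np.c_[n,np.ones(len(n))]@M.T
def onplane(C,uv,z):
    P,d=rays(C,uv); return P+d*((z-P[2])/d[:,2])[:,None]
def proj(C,X):
    M,P,K,D=C
    return cv2.projectPoints((np.asarray(X,float).reshape(-1,3)-P)@M,np.zeros(3),np.zeros(3),K,D)[0].reshape(-1,2)
def tri(CU):
    A=np.zeros((3,3));b=np.zeros(3)
    for C,uv in CU:
        P,d=rays(C,[uv]); d=d[0]/np.linalg.norm(d[0]); Q=np.eye(3)-np.outer(d,d); A+=Q;b+=Q@P
    X=np.linalg.solve(A,b)
    return X,[proj(C,X)[0]-uv for C,uv in CU]
def snap(name,tag):
    st=manip.observe(); p,d=viewer.snapshot(name)
    cv2.imwrite(f"pics/{tag}.png",p[:,:,::-1]); np.savez(f"pics/{tag}.npz",p=p,d=d,o=st["orientation"],t=st["tcp_pos"])
    return st,p,d
def load(name,tag):
    z=np.load(f"pics/{tag}.npz"); st=dict(orientation=z["o"],tcp_pos=z["t"]) if "o" in z else None
    return cam(name,st),z["p"],z["d"]
E
python3 - <<'E'
from h import *
C=cam("top")
for n,uv,z in [("lens",(189,275),.036),("big",(144,288),.036),("amber",(254,245),.036),("stand_lensend",(371,208),.01),("handle",(381,247),.09)]:
    print(n,onplane(C,[uv],z)[0])
print("corners",onplane(C,[(348,190),(386,185),(400,259),(362,266)],.01))
p=np.load("pics/top0.npz")["p"]; q=p[180:310,110:270]; q2=p[170:280,330:420]
a=cv2.resize(q,None,fx=4.5,fy=4.5,interpolation=3)[:,:,::-1]; cv2.imwrite("pics/c1.png",a)
cv2.imwrite("pics/c2.png",cv2.resize(q2,None,fx=5,fy=5,interpolation=3)[:,:,::-1])
E
```

```text
lens [0.47449832 0.33070194 0.036     ]
big [0.44444151 0.43676621 0.036     ]
amber [0.54515341 0.17701559 0.036     ]
stand_lensend [ 0.63879152 -0.10833406  0.01      ]
handle [ 0.53097441 -0.12026528  0.09      ]
corners [[ 0.68506302 -0.05206041  0.01      ]
 [ 0.6972     -0.14733825  0.01      ]
 [ 0.5112203  -0.17608607  0.01      ]
 [ 0.49492378 -0.08289109  0.01      ]]
```

View pics/c1.png

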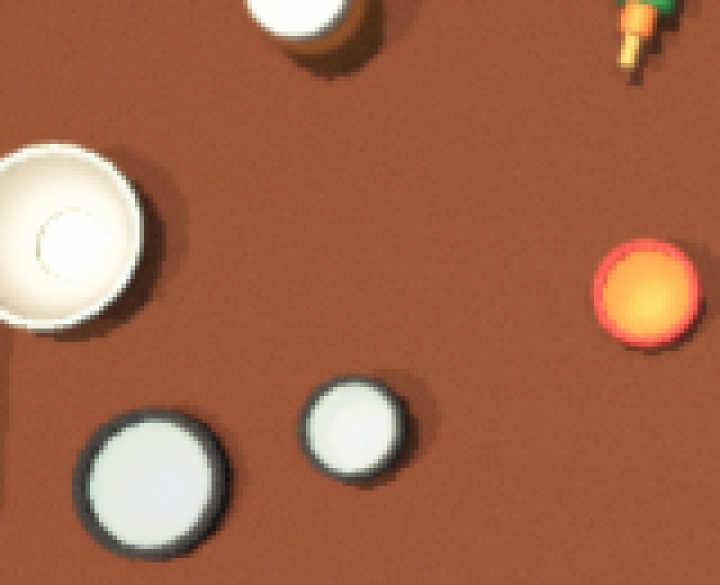

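View pics/c2.png

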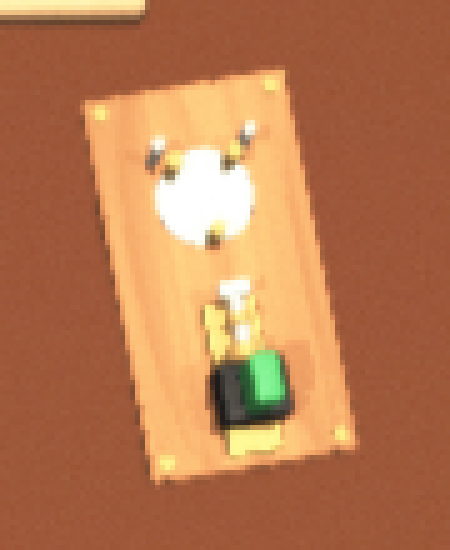

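The crop confirms it: the 56 mm black-rimmed lens is the small disc at (189,275), and the bigger one is left of it. First I'll go over the stand for a wrist view.

Call:
{"method": "play_rows", "body": {"deltas": [[0.06, -0.03, 0, 2], [0.12, -0.06, 0, 4], [0.175, -0.085, 0, 6], [0.23, -0.11, 0, 8], [0.29, -0.135, 0, 9], [0.345, -0.16, 0, 9], [0.4, -0.185, 0, 9], [0.46, -0.21, 0, 9], [0.516, -0.238, 0, 9], [0.516, -0.238, 0, 9]], "gripper": -1}}

```text
time: 1.4
tcp_pos: [0.5816, -0.1071, 0.2553]
orientation: [-3.129, -0.262, 0.001]
ft_force: [-0.5, -1.2, -0.5]
grip_width: 0.0853
```

Call:
{"method": "play_rows", "body": {"deltas": [[0, 0, 0, 0], [0, 0, 0, 0]]}}

```text
time: 1.65
tcp_pos: [0.581, -0.1079, 0.2553]
orientation: [-3.129, -0.26, 0.002]
ft_force: [-0.6, 0.1, -1.2]
grip_width: 0.0854
```

```bash
python3 - <<'E'
from h import *
st,p,d=snap("wrist","w1"); print(st["time"],st["tcp_pos"],st["orientation"],st["ft_force"],np.abs(st["dq"]).max())
snap("top","t1")
E
```

```text
1.65 [ 0.58099438 -0.1079419   0.25525658] [-3.12890390e+00 -2.60220752e-01  1.77947583e-03] [-0.6021534   0.07239871 -1.16559002] 0.00781232467917976
```

View pics/w1.png

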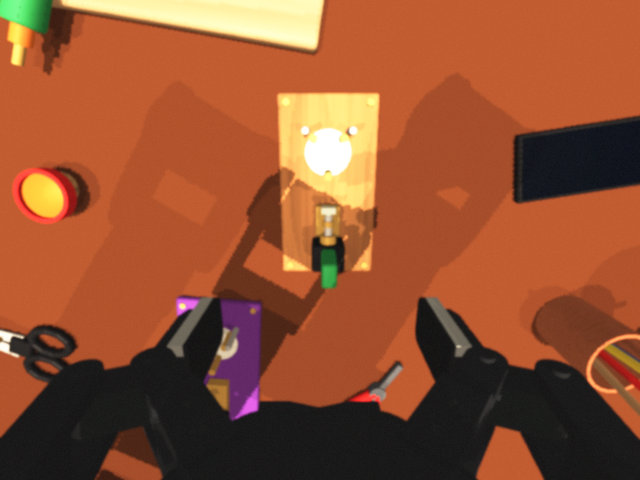

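The wrist view shows the wooden stand: pins at about (305,131) and (353,131), white disc at (327,152), handle at (329,270). I'll go lower for a second view.

Call:
{"method": "play_rows", "body": {"deltas": [[0.01, 0, 0.045, 0], [0.02, 0, 0.085, 0], [0.02, 0, 0.085, 0], [0.02, 0, 0.085, 0]]}}

```text
time: 2.25
tcp_pos: [0.601, -0.1054, 0.1725]
orientation: [-3.13, -0.259, -0.002]
ft_force: [-0.7, 0.2, -0.3]
grip_width: 0.0851
```

```bash
python3 - <<'E'
from h import *
st,p,d=snap("wrist","w2"); print(st["time"],st["tcp_pos"],st["orientation"],np.abs(st["dq"]).max())
cv2.imwrite("pics/w2c.png",cv2.resize(p[20:320,220:440],None,fx=2,fy=2,interpolation=cv2.INTER_CUBIC)[:,:,::-1])
z=np.load("pics/w1.npz")["p"]
cv2.imwrite("pics/w1c.png",cv2.resize(z[80:300,260:400],None,fx=2.7,fy=2.7,interpolation=cv2.INTER_CUBIC)[:,:,::-1])
E
```

```text
2.25 [ 0.60096903 -0.10535729  0.17249039] [-3.13041077e+00 -2.58687758e-01 -2.42826743e-03] 0.01515105080629507
```

View pics/w2c.png

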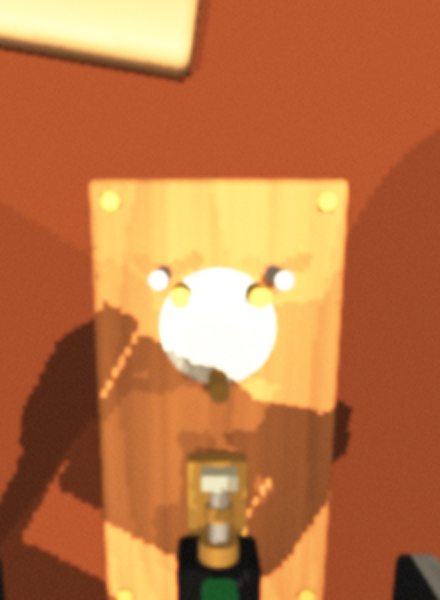

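View pics/w1c.png

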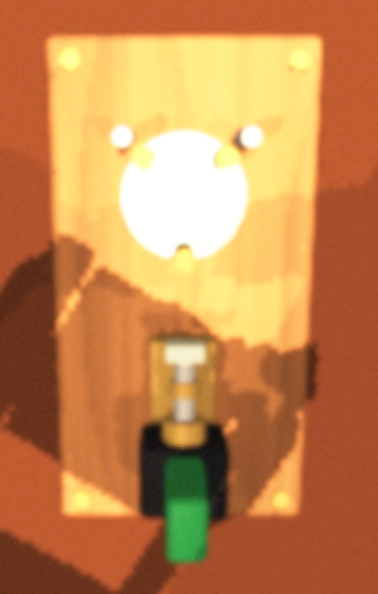

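```bash
python3 - <<'E'
from h import *
C1,p1,d1=load("wrist","w1"); C2,p2,d2=load("wrist","w2"); Ct=cam("top")
def refine(p,uv,r=5,thr=225):
    g=p.min(2).astype(float); u,v=map(int,np.round(uv)); w=np.clip(g[v-r:v+r+1,u-r:u+r+1]-140,0,None)
    V,U=np.mgrid[v-r:v+r+1,u-r:u+r+1]; return np.array([(U*w).sum()/w.sum(),(V*w).sum()/w.sum()])
P1=[refine(p1,u,4) for u in[(304.8,130.7),(352.6,130.7)]]; P2=[refine(p2,u,5) for u in[(299,159.5),(362.5,160)]]
print(P1,P2)
pins=[]
for a,b in zip(P1,P2):
    X,e=tri([(C1,a),(C2,b)]); print("pin tri",X,np.round(e,2)); 
    o1,o2=onplane(C1,[a],.05)[0],onplane(C2,[b],.05)[0]; print(o1,o2); pins.append((o1+o2)/2)
for a,b in [((277.8,94.1),(265.5,110.5)),((378.9,94.1),(393.5,110.5))]:
    X,e=tri([(C1,a),(C2,b)]); print("corner tri",X,np.round(e,2),onplane(C1,[a],.01)[0],onplane(C2,[b],.01)[0])
pins=np.array(pins); m=pins.mean(0)[:2]; dv=pins[0]-pins[1]; yaw=np.arctan2(-dv[0],dv[1]); print("sep",np.hypot(*dv[:2])," yaw",np.degrees(yaw))
ax=np.array([np.cos(yaw),np.sin(yaw)]); print("seat",m-ax*.0315*np.cos(np.pi/4))
r=[onplane(C2,[u],.04)[0] for u in [(310,167.5),(350,168)]]; print("rests",r, "seat",np.mean(r,0)[:2]-ax*.021*.7071)
for nm,C,p,d in (("w1",C1,p1,d1),("w2",C2,p2,d2)):
    hsv=cv2.cvtColor(p,cv2.COLOR_RGB2HSV); mk=cv2.inRange(hsv,(50,120,40),(85,255,255)); mk[:,:260]=0; mk[:, 400:]=0
    V,U=np.nonzero(mk); dd=d[V,U]; print(nm,"green",len(U),U.mean(),V.mean(),V.min(),V.max(),U.min(),U.max())
    P,dr=rays(C,np.c_[U,V]); n=dr@C[0]; X=P+dr*dd[:,None]; t=X[X[:,2]>.095]; print("z",np.percentile(X[:,2],[5,50,95]),"top",t.mean(0) if len(t) else None)
E
```

```text
[array([304.64740962, 130.1524413 ]), array([352.89750642, 130.22515585])] [array([298.63518146, 159.79678449]), array([361.893612  , 159.83669855])]
pin tri [ 0.65480493 -0.08071901  0.05015953] [[ 0.02  0.01]
 [-0.03 -0.01]]
[ 0.65480567 -0.08068979  0.05      ] [ 0.65479071 -0.08073395  0.05      ]
pin tri [ 0.66214536 -0.12469482  0.05077074] [[ 0.04 -0.02]
 [-0.06  0.02]]
[ 0.66213978 -0.12472855  0.05      ] [ 0.66212608 -0.1248378   0.05      ]
corner tri [ 0.68535307 -0.0458138   0.00099667] [[ 0.11  0.1 ]
 [-0.14 -0.12]] [ 0.68470055 -0.04687067  0.01      ] [ 0.68495795 -0.04736673  0.01      ]
corner tri [ 0.70208895 -0.14814043  0.00581527] [[-0.04  0.04]
 [ 0.05 -0.06]] [ 0.70160445 -0.14756293  0.01      ] [ 0.70164383 -0.14728616  0.01      ]
sep 0.04467749298656045  yaw 9.449065868718902
seat [ 0.63649391 -0.10640424]
rests [array([ 0.64981263, -0.08939534,  0.04      ]), array([ 0.65433359, -0.11869378,  0.04      ])] seat [ 0.63742548 -0.10648235]
w1 green 577 328.51819757365683 267.7088388214905 249 287 321 337
z [0.06048915 0.09986362 0.10201371] top [ 0.53872333 -0.12225319  0.10350209]
w2 green 1113 330.17610062893084 337.82300089847257 309 368 320 340
z [0.06197575 0.09773035 0.10148036] top [ 0.53958908 -0.12231015  0.10210742]
```

Measured seat: (0.637,-0.106), yaw 9.4°. Pin height and spacing agree with the text. Handle at about (0.539,-0.122), so travel is about 7 mm. Next, over the lens.

Call:
{"method": "play_rows", "body": {"deltas": [[0, -0.03, -0.04, 0], [-0.01, -0.09, -0.04, 0], [-0.02, -0.15, -0.04, 0], [-0.03, -0.21, -0.04, 0], [-0.04, -0.27, -0.04, 0], [-0.05, -0.33, -0.04, 0], [-0.054, -0.39, -0.04, 0], [-0.054, -0.44, -0.04, 0], [-0.054, -0.451, -0.04, 0], [-0.054, -0.451, -0.04, 0]]}}

```text
time: 3.55
tcp_pos: [0.4739, 0.3306, 0.2137]
orientation: [-3.13, -0.26, -0.006]
ft_force: [-1.0, -1.0, -0.1]
grip_width: 0.0854
```

Call:
{"method": "play_rows", "body": {"deltas": [[0, 0, 0, 0], [0, 0, 0, 0]]}}

```text
time: 3.8
tcp_pos: [0.4744, 0.3295, 0.2142]
orientation: [-3.131, -0.257, -0.007]
ft_force: [-0.0, -0.6, -0.1]
grip_width: 0.0858
```

```bash
python3 - <<'E'
from h import *
st,p,d=snap("wrist","w3"); print(st["time"],st["tcp_pos"],st["orientation"],np.abs(st["dq"]).max())
E
```

```text
3.8 [0.4744192  0.32952675 0.2141815 ] [-3.13054171 -0.25728704 -0.00734597] 0.0077299322839239
```

View pics/w3.png

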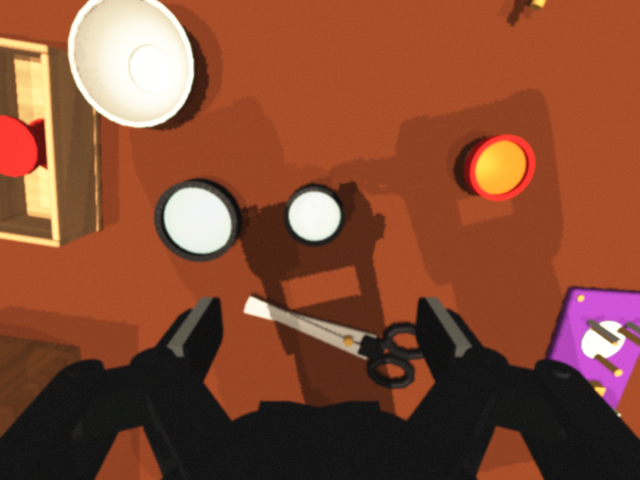

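Call:
{"method": "play_rows", "body": {"deltas": [[0, 0, 0.05, 0], [0, 0, 0.08, 0], [0, 0, 0.08, 0], [0, 0, 0.08, 0]]}}

```text
time: 4.35
tcp_pos: [0.4754, 0.3298, 0.1356]
orientation: [-3.13, -0.257, -0.01]
ft_force: [0.7, -0.2, 0.3]
grip_width: 0.0855
```

```bash
python3 - <<'E'
from h import *
st,p,d=snap("wrist","w4"); print(st["time"],st["tcp_pos"],st["orientation"],np.abs(st["dq"]).max())
E
```

```text
4.35 [0.47543094 0.32982208 0.13558174] [-3.12987092 -0.25696443 -0.0103535 ] 0.011097163021428536
```

View pics/w4.png

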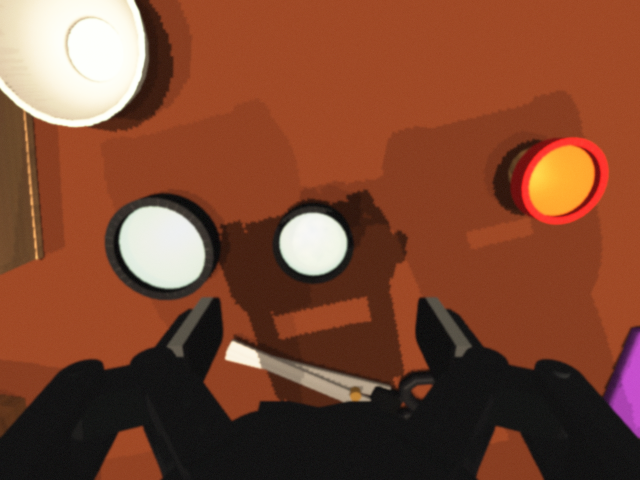

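Wrist view: target lens at (314,244), larger lens at (162,247), amber at (560,180). Now I'll measure the target's rim.

```bash
python3 - <<'E'
from h import *
res=[]
for tag,uv in (("w3",(314,215)),("w4",(314,244))):
    C,p,d=load("wrist",tag); g=p.min(2); r=60; u,v=uv
    m=np.zeros(g.shape,np.uint8); m[v-r:v+r,u-r:u+r]=(g[v-r:v+r,u-r:u+r]>150)*255
    cs,_=cv2.findContours(m,cv2.RETR_EXTERNAL,cv2.CHAIN_APPROX_NONE)
    c=min((c for c in cs if cv2.contourArea(c)>300),key=lambda c:np.hypot(*(c.mean((0,1))-uv)))
    e=cv2.fitEllipse(c); print(tag,e); res.append((C,np.array(e[0])))
    q=onplane(C,c.reshape(-1,2),.043); (x,y),rr=cv2.minEnclosingCircle(q[:,:2].astype(np.float32)); print("glass circle at z.043",x,y,rr)
    # depth
    P,dr=rays(C,[e[0]]); print("depth pt",(P+dr*d[int(e[0][1]),int(e[0][0])])[0])
    ux=int(e[0][0]-e[1][0]/2-4); P,dr=rays(C,[(ux,e[0][1])]); print("rim depth pt",(P+dr*d[int(e[0][1]),ux])[0])
X,er=tri(res); print("tri",X,er)
st=manip.observe(); Rm=R.from_rotvec(st["orientation"]).as_matrix()
print("tool shift",Rm.T@(np.array([X[0],X[1],.029])-st["tcp_pos"]),"axis z",Rm[:,2])
E
```

```text
w3 ((314.0065612792969, 215.48960876464844), (47.740211486816406, 50.32279586791992), 94.42970275878906)
glass circle at z.043 0.4787660539150238 0.3357577919960022 0.022878462448716164
depth pt [0.47745961 0.33564802 0.03691526]
rim depth pt [0.4731101  0.36085532 0.03619885]
w4 ((312.7560729980469, 243.4022674560547), (61.05154800415039, 66.08281707763672), 93.14741516113281)
glass circle at z.043 0.47969692945480347 0.33585208654403687 0.022391963750123978
depth pt [0.47734635 0.33558982 0.03545485]
rim depth pt [0.4740294  0.35915867 0.03724419]
tri [0.47649208 0.33552564 0.03284103] [array([0.02609814, 0.00140231]), array([-0.03445527, -0.00180345])]
tool shift [ 0.00118771 -0.00527372  0.10677873] axis z [ 0.00694012  0.0019017  -0.99997411]
```

Call:
{"method": "play_rows", "body": {"deltas": [[0.002, -0.005, 0.0, 0], [0.002, -0.005, 0.02, 0], [0.002, -0.005, 0.04, 0], [0.002, -0.005, 0.05, 0], [0.002, -0.005, 0.05, 0], [0.002, -0.005, 0.05, 0]], "gripper": -0.65}}

```text
time: 5.15
tcp_pos: [0.4774, 0.3355, 0.0867]
orientation: [-3.129, -0.257, -0.013]
ft_force: [0.2, -0.0, 0.2]
grip_width: 0.0705
```

```bash
python3 - <<'E'
from h import *
st,p,d=snap("wrist","w5"); print(st["time"],st["tcp_pos"],st["orientation"],st["grip_width"],st["ft_force"])
Rm=R.from_rotvec(st["orientation"]).as_matrix()
print("tool shift",Rm.T@(np.array([.4772,.3356,.034])-st["tcp_pos"]))
E
```

```text
5.15 [0.47738684 0.33554356 0.08671531] [-3.1291524  -0.25715673 -0.0133769 ] 0.07045661455208131 [ 0.21429251 -0.04908317  0.18982832]
tool shift [-6.30835846e-04 -2.51106040e-05  5.27118912e-02]
```

View pics/w5.png

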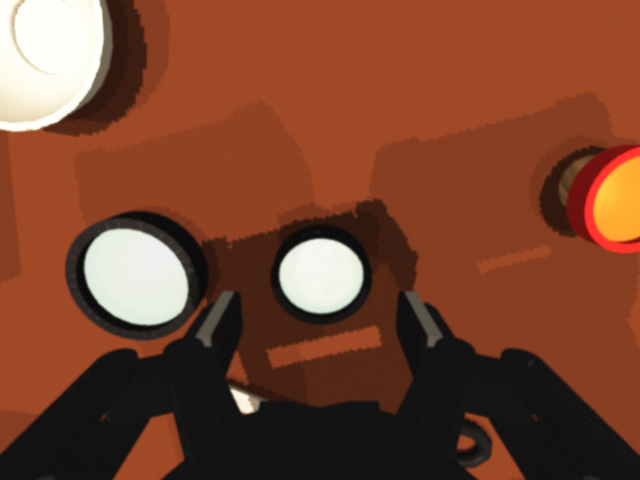

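```bash
python3 - <<'E'
from h import *
z=np.load("pics/w5.npz"); Rm=R.from_rotvec(z["o"]).as_matrix()
for t,pts in (("w4",[(228,345),(235,362),(290,355),(345,400)]),("w5",[(70,270),(205,280),(140,338)]),):
    C,p,d=load("wrist",t)
    for X in onplane(C,pts,.005 if t=="w4" else .03): print(t,X,"tool",(X-z["t"])@Rm)
E
```

```text
w4 [0.36335006 0.39272362 0.005     ] tool [-0.10387454 -0.07493624  0.08090723]
w4 [0.34680698 0.38514465 0.005     ] tool [-0.12143232 -0.07015986  0.0807499 ]
w4 [0.36218642 0.33799589 0.005     ] tool [-0.11395673 -0.02113284  0.08075772]
w4 [0.32193334 0.28111259 0.005     ] tool [-0.1629544   0.0284153   0.08027671]
w5 [0.45475019 0.47796785 0.03      ] tool [ 0.00042809 -0.14414324  0.05688819]
w5 [0.46151496 0.40047994 0.03      ] tool [-0.00554791 -0.06659065  0.05674666]
w5 [0.41608797 0.43750599 0.03      ] tool [-0.04431933 -0.11053646  0.0564624 ]
```

Call:
{"method": "play_rows", "body": {"deltas": [[-0.0006, 0, 0.02, 0], [-0.0006, 0, 0.038, 0], [-0.0006, 0, 0.048, 0], [-0.0006, 0, 0.0525, 0], [-0.0006, 0, 0.0525, 0], [-0.0006, 0, 0.0525, 0]]}}

```text
time: 5.95
tcp_pos: [0.4775, 0.3357, 0.0347]
orientation: [-3.129, -0.257, -0.015]
ft_force: [0.5, 0.1, -0.8]
grip_width: 0.0707
```

Call:
{"method": "play_rows", "body": {"deltas": [[0, 0, 0, 0], [0, 0, 0, 0], [0, 0, 0, 0], [0, 0, 0, 0], [0, 0, 0, 0], [0, 0, 0, 0]], "gripper": 1, "grip_force": 25}}

```text
time: 6.7
tcp_pos: [0.4778, 0.3358, 0.0353]
orientation: [-3.128, -0.257, -0.016]
ft_force: [-1.3, 0.3, 5.9]
grip_width: 0.055
```

```bash
python3 - <<'E'
from h import *
st,p,d=snap("wrist","w6"); print(st["time"],st["tcp_pos"],st["orientation"],st["grip_width"],st["ft_force"])
E
```

```text
6.7 [0.47776878 0.33582971 0.03528978] [-3.12849704 -0.25721718 -0.01628736] 0.05502256798237428 [-1.25796454  0.34979559  5.91781313]
```

View pics/w6.png

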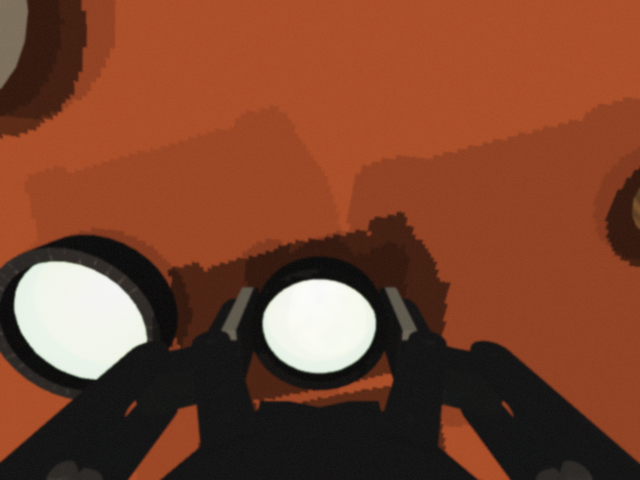

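Gripped at 55 mm. Lifting now.

Call:
{"method": "play_rows", "body": {"deltas": [[0, 0, -0.01, 0], [0, 0, -0.03, 0], [0, 0, -0.06, 0], [0, 0, -0.1, 0], [0, 0, -0.125, 0], [0, 0, -0.125, 0], [0, 0, -0.125, 0]]}}

```text
time: 7.62
tcp_pos: [0.476, 0.3352, 0.1592]
orientation: [-3.129, -0.257, -0.014]
ft_force: [-0.4, 0.1, -1.0]
grip_width: 0.055
```

```bash
python3 - <<'E'
from h import *
st,p,d=snap("wrist","w7"); print(st["time"],st["tcp_pos"],st["orientation"],st["grip_width"],st["ft_force"])
Rm=R.from_rotvec(st["orientation"]).as_matrix(); C=cam("wrist",st)
print("zaxis",Rm[:,2],"xaxis",Rm[:,0])
for tag in("w6","w7"):
    C,p,d=load("wrist",tag); zz=np.load(f"pics/{tag}.npz"); Rt=R.from_rotvec(zz["o"]).as_matrix()
    m=((p.min(2)>150)*255).astype(np.uint8); m[:,:250]=0;m[:,395:]=0;m[:255]=0;m[395:]=0
    cs,_=cv2.findContours(m,cv2.RETR_EXTERNAL,cv2.CHAIN_APPROX_NONE); c=max(cs,key=cv2.contourArea); e=cv2.fitEllipse(c); print(e)
    P,dr=rays(C,[e[0]]); dr=dr@Rt; Pt=(P-zz["t"])@Rt
    for zt in(0,.003,.006): print(zt,Pt+dr[0]*(zt-Pt[2])/dr[0,2])
    u,v=map(int,e[0]); 
    for uu,vv in ((u,v),(u,v-63),(u,v+62),(u-57,v),(u+57,v)):
        P,dr=rays(C,[(uu,vv)]); print((uu,vv),((P+dr[0]*d[vv,uu])-zz["t"])@Rt)
snap("top","t7"); 
E
```

```text
7.625 [0.47602875 0.33516986 0.15917738] [-3.12910846 -0.25719609 -0.01355462] 0.05501525676703162 [-0.35171403  0.09326804 -0.99956015]
zaxis [ 0.0084494   0.00260355 -0.99996091] xaxis [0.98654173 0.16327482 0.00876112]
((318.7994079589844, 325.506103515625), (92.0615463256836, 111.27892303466797), 90.56932830810547)
0 [ 0.00042676 -0.00111177  0.        ]
0.003 [-0.00146609 -0.00111219  0.003     ]
0.006 [-0.00335895 -0.0011126   0.006     ]
(318, 325) [ 0.00105808 -0.00143511 -0.00062903]
(318, 262) [ 0.0256878  -0.00143999  0.00623911]
(318, 387) [-0.02780701 -0.00144486 -0.0027796 ]
(261, 325) [ 0.00012951 -0.02479027  0.00079795]
(375, 325) [-0.00145385  0.02239831  0.00334655]
((318.7447509765625, 325.3570861816406), (91.54216003417969, 111.0016860961914), 90.62891387939453)
0 [ 0.00049621 -0.00113402  0.        ]
0.003 [-0.00139489 -0.001135    0.003     ]
0.006 [-0.00328599 -0.00113597  0.006     ]
(318, 325) [ 0.0012673  -0.00143415 -0.00096166]
(318, 262) [ 0.02589208 -0.00143858  0.00572501]
(318, 387) [-0.02867853 -0.00144781 -0.00179986]
(261, 325) [ 0.00023015 -0.02475857  0.00063801]
(375, 325) [-0.00076671  0.02218812  0.00225421]
```

View pics/w7.png

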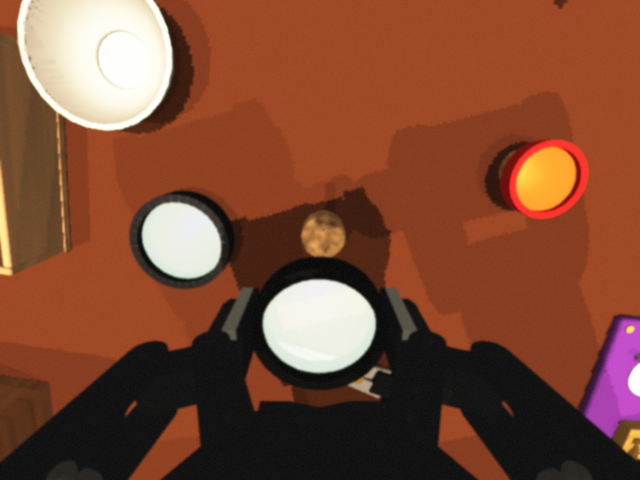

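Lens held, centred within about 1 mm, cork empty. Carrying it to above the stand.

Call:
{"method": "play_rows", "body": {"deltas": [[0.008, 0.03, 0, 0], [0.016, 0.09, 0, 0], [0.025, 0.15, 0, 0], [0.035, 0.21, 0, 0], [0.045, 0.27, 0, 0], [0.055, 0.33, 0, 0], [0.065, 0.38, 0, 0], [0.075, 0.425, 0, 0], [0.081, 0.455, 0, 0], [0.081, 0.463, 0, 0]]}}

```text
time: 8.98
tcp_pos: [0.6314, -0.1099, 0.1577]
orientation: [-3.129, -0.254, -0.01]
ft_force: [-1.1, 0.3, -0.9]
grip_width: 0.0553
```

Call:
{"method": "play_rows", "body": {"deltas": [[0, 0, 0, 0], [0, 0, 0, 0], [0, 0, 0, 0]]}}

```text
time: 9.35
tcp_pos: [0.6313, -0.1089, 0.1578]
orientation: [-3.129, -0.256, -0.01]
ft_force: [-0.3, 0.7, -1.1]
grip_width: 0.0552
```

```bash
python3 - <<'E'
from h import *
st,p,d=snap("wrist","w8"); print(st["time"],st["tcp_pos"],st["orientation"],st["grip_width"],st["ft_force"])
Rm=R.from_rotvec(st["orientation"]).as_matrix(); print("zaxis",Rm[:,2],"yaw",np.degrees(np.arctan2(Rm[1,0],Rm[0,0])))
print("shift to landed",Rm.T@(np.array([.6318,-.1083,.0533])-st["tcp_pos"]))
E
```

```text
9.35 [ 0.63131797 -0.1089336   0.15782944] [-3.12861425 -0.25586774 -0.01003781] 0.05522251014193841 [-0.3140415   0.67648123 -1.08357319]
zaxis [ 0.00616891  0.00302987 -0.99997638] yaw 9.350466643972856
shift to landed [-0.00010917 -0.00033912  0.10453187]
```

View pics/w8.png

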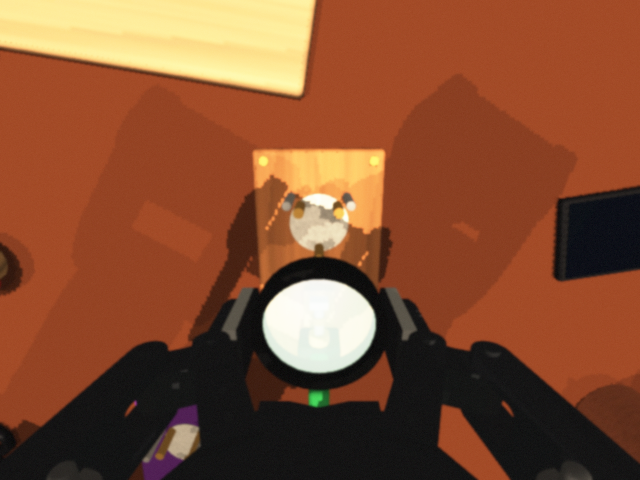

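Lens centre and pins line up (column ~319). Descending to about 8 mm above the rests.

Call:
{"method": "play_rows", "body": {"deltas": [[0, -0.0003, 0.03, 0], [0, -0.0003, 0.06, 0], [0, -0.0003, 0.08, 0], [0, -0.0003, 0.09, 0], [0, -0.0003, 0.095, 0], [0, -0.0003, 0.096, 0], [0, -0.0003, 0.096, 0]]}}

```text
time: 10.28
tcp_pos: [0.6322, -0.1086, 0.0625]
orientation: [-3.129, -0.256, -0.012]
ft_force: [-0.1, -0.2, -0.2]
grip_width: 0.0549
```

```bash
python3 - <<'E'
from h import *
st,p,d=snap("wrist","w9"); print(st["time"],st["tcp_pos"],st["orientation"],st["grip_width"],st["ft_force"])
Rm=R.from_rotvec(st["orientation"]).as_matrix(); print("zaxis",Rm[:,2])
print("shift to landed",Rm.T@(np.array([.6318,-.1083,.0533])-st["tcp_pos"]))
_,q,_=snap("scene","s9"); cv2.imwrite("pics/s9c.png",cv2.resize(q[200:320,230:350],None,fx=5,fy=5,interpolation=2)[:,:,::-1])
E
```

```text
10.275 [ 0.63218318 -0.10859149  0.0625396 ] [-3.12916146 -0.25572505 -0.01170219] 0.05491178106878145 [-0.06045237 -0.18469442 -0.19625404]
zaxis [ 0.00726864  0.00257804 -0.99997026]
shift to landed [-0.0004009  -0.00033724  0.0092373 ]
```

View pics/w9.png

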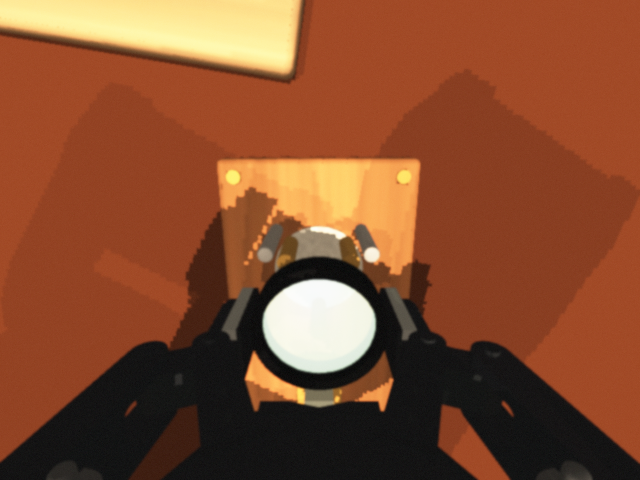

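View pics/s9c.png

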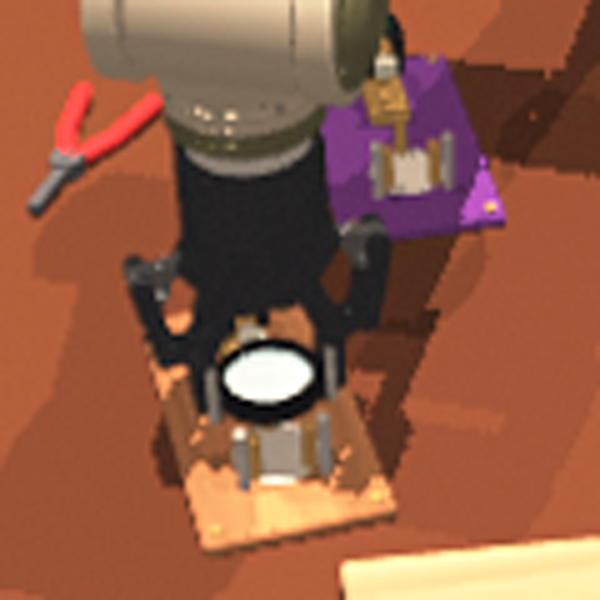

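```bash
python3 - <<'E'
from h import *
C,p,d=load("wrist","w9"); q=onplane(C,[(264.5,255),(372,254.5)],.05); print(q); m=q.mean(0)[:2]; dv=q[0]-q[1]; y=np.arctan2(-dv[0],dv[1])
ax=np.array([np.cos(y),np.sin(y)]); s=m-ax*.02227; print(np.hypot(*dv[:2]),np.degrees(y),"seat",s,"short5",s-.005*ax)
E
```

```text
[[ 0.65427592 -0.08069155  0.05      ]
 [ 0.66185941 -0.12517612  0.05      ]]
0.04512634303914296 9.674461861612958 seat [ 0.63611438 -0.10667631] short5 [ 0.63118549 -0.10751656]
```

Call:
{"method": "play_rows", "body": {"deltas": [[-0.0007, 0, 0.003, 0], [-0.0007, 0, 0.005, 0], [-0.0007, 0, 0.0065, 0], [-0.0007, 0, 0.0075, 0], [-0.0007, 0, 0.0075, 0]]}}

```text
time: 11.0
tcp_pos: [0.6315, -0.1087, 0.0549]
orientation: [-3.129, -0.256, -0.011]
ft_force: [0.1, 0.7, -0.6]
grip_width: 0.0548
```

Call:
{"method": "play_rows", "body": {"deltas": [[0, 0, 0.0005, 0], [0, 0, 0.001, 0], [0, 0, 0.001, 0]]}}

```text
time: 11.38
tcp_pos: [0.6315, -0.1087, 0.0538]
orientation: [-3.129, -0.256, -0.011]
ft_force: [0.5, -0.4, 0.0]
grip_width: 0.0553
```

Call:
{"method": "play_rows", "body": {"deltas": [[0, 0, 0.0005, 0], [0, 0, 0.0007, 0], [0, 0, 0.0007, 0]]}}

```text
time: 11.75
tcp_pos: [0.6316, -0.1087, 0.0533]
orientation: [-3.129, -0.256, -0.012]
ft_force: [-0.2, -0.0, 1.2]
grip_width: 0.0552
```

Call:
{"method": "play_rows", "body": {"deltas": [[0, 0, 0.0003, 0], [0, 0, 0.0005, 0], [0, 0, 0.0005, 0]]}}

```text
time: 12.12
tcp_pos: [0.6317, -0.1087, 0.0533]
orientation: [-3.129, -0.256, -0.013]
ft_force: [-1.4, 0.5, 5.9]
grip_width: 0.0552
```

Contact on the rests at the predicted height. Releasing.

Call:
{"method": "play_rows", "body": {"deltas": [[0, 0, -0.0003, 0], [0, 0, -0.0003, 0], [0, 0, -0.0003, 0], [0, 0, -0.0003, 0]], "gripper": -0.65}}

```text
time: 12.62
tcp_pos: [0.6317, -0.1087, 0.0534]
orientation: [-3.129, -0.256, -0.012]
ft_force: [0.4, -0.2, -0.5]
grip_width: 0.0703
```

Call:
{"method": "play_rows", "body": {"deltas": [[0, 0, -0.01, 0], [0, 0, -0.03, 0], [0, 0, -0.06, 0], [0, 0, -0.09, 0], [0, 0, -0.09, 0], [0, 0, -0.09, 0]]}}

```text
time: 13.38
tcp_pos: [0.6308, -0.1089, 0.1436]
orientation: [-3.129, -0.256, -0.012]
ft_force: [0.0, -0.3, -0.1]
grip_width: 0.0703
```

```bash
python3 - <<'E'
from h import *
st,p,d=snap("wrist","w10"); print(st["time"],st["tcp_pos"],st["orientation"],st["grip_width"],st["ft_force"])
_,q,_=snap("scene","s10"); cv2.imwrite("pics/s10c.png",cv2.resize(q[200:320,230:350],None,fx=5,fy=5,interpolation=2)[:,:,::-1])
E
```

```text
13.375 [ 0.63080752 -0.10888264  0.14356711] [-3.12925539 -0.25568522 -0.0121039 ] 0.07027115100942286 [ 0.01104068 -0.34675541 -0.13940203]
```

View pics/w10.png

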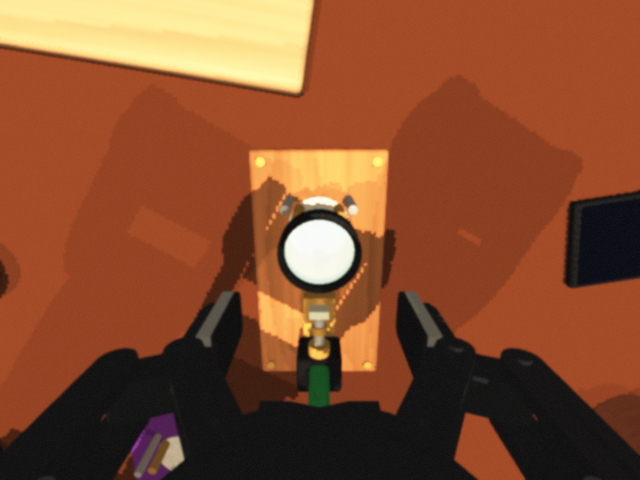

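View pics/s10c.png

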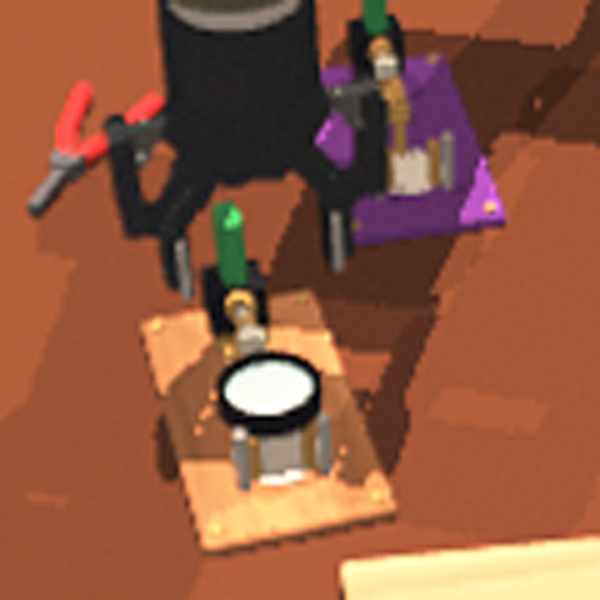

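Lens lies flat on the rests inside the pins (wrist view centre (320,250), pins (287,207) and (350,209)). The nose is clear at (318,310). Now to the handle.

Call:
{"method": "play_rows", "body": {"deltas": [[-0.03, 0, 0, 0], [-0.07, 0, 0, 0], [-0.093, 0, 0, 0], [-0.093, 0, 0, 0], [-0.093, 0, 0, 0]], "gripper": 0.0}}

```text
time: 14.1
tcp_pos: [0.5395, -0.1239, 0.142]
orientation: [-3.129, -0.256, -0.011]
ft_force: [0.7, -0.5, 0.4]
grip_width: 0.0427
```

```bash
python3 - <<'E'
from h import *
st,p,d=snap("wrist","w11"); print(st["time"],st["tcp_pos"],st["orientation"],st["grip_width"],st["ft_force"])
C=cam("wrist",st); Rm=R.from_rotvec(st["orientation"]).as_matrix()
hsv=cv2.cvtColor(p,cv2.COLOR_RGB2HSV); mk=cv2.inRange(hsv,(50,100,30),(85,255,255)); mk[:,:260]=0; mk[:,400:]=0
V,U=np.nonzero(mk); P,dr=rays(C,np.c_[U,V]); X=P+dr*d[V,U][:,None]; t=X[abs(X[:,2]-.1)<.006]; print(len(U),len(t),t.mean(0),(t.mean(0)-st["tcp_pos"])@Rm,(t-st["tcp_pos"]@np.eye(3)).shape)
tt=(t-st["tcp_pos"])@Rm; print(tt.min(0),tt.max(0))
E
```

```text
14.1 [ 0.53953532 -0.12392064  0.14197733] [-3.12866289 -0.25560918 -0.01054637] 0.04269859855751598 [ 0.68451985 -0.51626797  0.38093827]
1601 1053 [ 0.53735533 -0.12300576  0.10036276] [-0.00228966 -0.00117618  0.04160211] (1053, 3)
[-0.01524271 -0.00793102  0.03874549] [0.00780033 0.00549544 0.04800229]
```

View pics/w11.png

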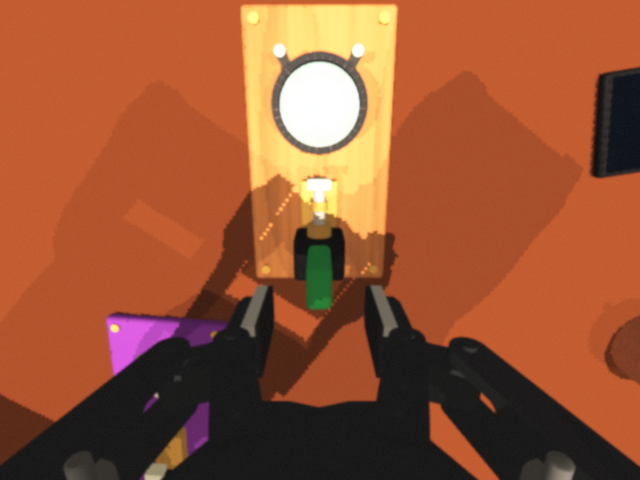

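Call:
{"method": "play_rows", "body": {"deltas": [[-0.002, 0, 0.02, 0], [-0.002, 0, 0.037, 0], [-0.002, 0, 0.046, 0], [-0.002, 0, 0.05, 0], [-0.002, 0, 0.05, 0], [-0.002, 0, 0.05, 0]]}}

```text
time: 14.9
tcp_pos: [0.5382, -0.1241, 0.0924]
orientation: [-3.129, -0.256, -0.012]
ft_force: [0.2, -0.4, 0.0]
grip_width: 0.0427
```

Call:
{"method": "play_rows", "body": {"deltas": [[0, 0, 0, 0], [0, 0, 0, 0], [0, 0, 0, 0], [0, 0, 0, 0], [0, 0, 0, 0], [0, 0, 0, 0]], "gripper": 1, "grip_force": 50}}

```text
time: 15.65
tcp_pos: [0.5384, -0.124, 0.0929]
orientation: [-3.129, -0.256, -0.012]
ft_force: [-1.2, 1.8, 6.0]
grip_width: 0.0133
```

```bash
python3 - <<'E'
from h import *
st,p,d=snap("wrist","w12"); print(st["time"],st["tcp_pos"],st["orientation"],st["grip_width"],st["ft_force"])
E
```

```text
15.65 [ 0.53835639 -0.12401336  0.09286254] [-3.12917705 -0.25640655 -0.01246428] 0.013332944633574453 [-1.17886779  1.79673903  6.02922213]
```

View pics/w12.png

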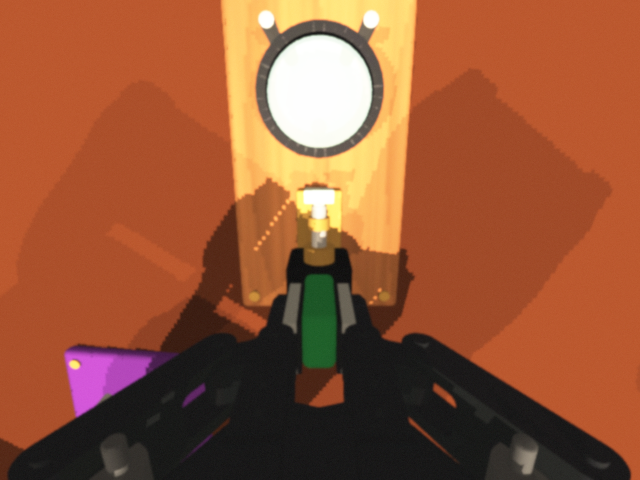

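```bash
cat > meas.py <<'E'
from h import *
S=np.array([.6365,-.1065]); Y=np.radians(9.45); AX=np.array([np.cos(Y),np.sin(Y)])
def sx(X): return (np.asarray(X)[...,:2]-S)@AX
def meas(tag):
    C,p,d=load("wrist",tag)
    g=p.astype(int)
    col=g[:,312:328].mean(1) # rows profile
    br=col.min(1)
    # glass lower edge -> lens centre by glass ellipse
    m=((g.min(2)>185)*255).astype(np.uint8); m[160:]=0; m[:, :255]=0; m[:,385:]=0
    cs,_=cv2.findContours(m,cv2.RETR_EXTERNAL,cv2.CHAIN_APPROX_NONE); c=max(cs,key=cv2.contourArea); e=cv2.fitEllipse(c)
    q=onplane(C,c.reshape(-1,2),.0535)[:,:2]; (x,y),r=cv2.minEnclosingCircle(q.astype(np.float32))
    print(tag,"glass ellipse",np.round(e[0],1),"centre sx",sx([x,y])*1e3,"r",r)
    return C,p,d,br
E
python3 - <<'E'
from meas import *
C,p,d,br=meas("w12")
print(dict(zip(range(140,265,1),br[140:265].astype(int))))
for v,z in ((156,.054),(156,.047),(190,.047),(190,.051),(248,.056),(274,.1)): print(v,z,sx(onplane(C,[(319.5,v)],z)[0])*1e3)
for v in (190,195,205,230,248,252): P,dr=rays(C,[(319,v)]); print(v,(P+dr*d[v,319])[0])
E
```

```text
w12 glass ellipse [319.1  91.1] centre sx -7.497233440176415 r 0.023014819249510765
{140: np.int64(245), 141: np.int64(245), 142: np.int64(244), 143: np.int64(244), 144: np.int64(244), 145: np.int64(242), 146: np.int64(228), 147: np.int64(178), 148: np.int64(120), 149: np.int64(97), 150: np.int64(95), 151: np.int64(93), 152: np.int64(91), 153: np.int64(90), 154: np.int64(90), 155: np.int64(88), 156: np.int64(87), 157: np.int64(92), 158: np.int64(102), 159: np.int64(111), 160: np.int64(114), 161: np.int64(114), 162: np.int64(114), 163: np.int64(114), 164: np.int64(114), 165: np.int64(114), 166: np.int64(114), 167: np.int64(114), 168: np.int64(114), 169: np.int64(114), 170: np.int64(113), 171: np.int64(112), 172: np.int64(110), 173: np.int64(107), 174: np.int64(106), 175: np.int64(106), 176: np.int64(107), 177: np.int64(108), 178: np.int64(106), 179: np.int64(106), 180: np.int64(104), 181: np.int64(97), 182: np.int64(84), 183: np.int64(69), 184: np.int64(58), 185: np.int64(50), 186: np.int64(55), 187: np.int64(79), 188: np.int64(108), 189: np.int64(159), 190: np.int64(231), 191: np.int
[... 1174 characters left out ...]
nt64(41), 251: np.int64(41), 252: np.int64(42), 253: np.int64(40), 254: np.int64(40), 255: np.int64(40), 256: np.int64(40), 257: np.int64(40), 258: np.int64(40), 259: np.int64(40), 260: np.int64(40), 261: np.int64(40), 262: np.int64(41), 263: np.int64(39), 264: np.int64(37)}
156 0.054 -34.36521491606865
156 0.047 -34.76649670557625
190 0.047 -51.207565640077796
190 0.051 -50.58021429508787
248 0.056 -78.51559782531677
274 0.1 -73.50726467281957
190 [ 0.58654413 -0.11495887  0.05044667]
195 [ 0.58480053 -0.11525103  0.05439035]
205 [ 0.57930631 -0.11615628  0.05077059]
230 [ 0.5675115  -0.11810981  0.05359666]
248 [ 0.55786207 -0.11970466  0.05240909]
252 [ 0.55672591 -0.11989526  0.05520475]
```

Handle gripped. The nose face is at stand x ≈ -51 mm, and the seated rim edge is at -28 mm. So I expect first load after about 23 mm of slide. Sliding the first part.

Call:
{"method": "play_rows", "body": {"deltas": [[0.002, 0, 0, 0], [0.004, 0, 0, 0], [0.006, 0, 0, 0], [0.008, 0, 0.0001, 0], [0.01, 0, 0.0001, 0], [0.012, 0, 0.0001, 0]]}}

```text
time: 16.45
tcp_pos: [0.5495, -0.1222, 0.0929]
orientation: [-3.129, -0.257, -0.009]
ft_force: [-5.6, 0.6, 4.4]
grip_width: 0.0132
```

```bash
python3 - <<'E'
from meas import *
st,_,_=snap("wrist","w13"); print(st["time"],st["tcp_pos"],sx(st["tcp_pos"])*1e3,st["orientation"],st["ft_force"],st["ft_force"][:2]@AX)
print("start sx",sx(np.array([.53835639,-.12401336]))*1e3)
C,p,d,br=meas("w13")
E
```

```text
16.45 [ 0.54947787 -0.1221866   0.0928914 ] -88.41671051079958 [-3.12904269 -0.2568464  -0.00904978] [-5.64457028  0.59902036  4.40650446] -5.469618008232892
start sx -99.68719166014488
w13 glass ellipse [319.3 114.3] centre sx -7.133233900138697 r 0.022992927581071854
```

View pics/w13.png

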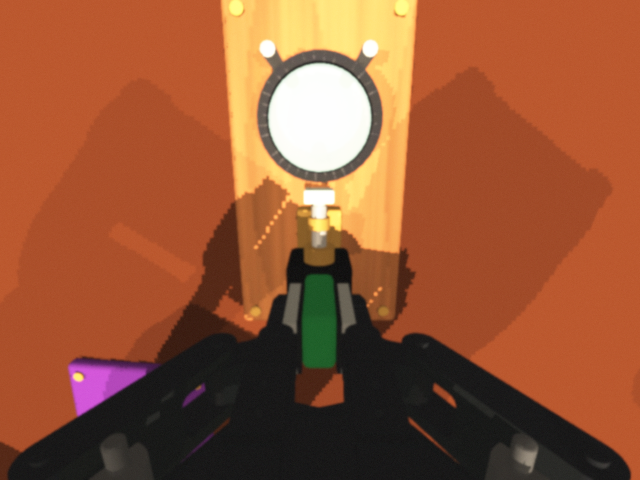

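Call:
{"method": "play_rows", "body": {"deltas": [[0.001, 0, 0, 0], [0.002, 0, 0, 0], [0.003, 0, 0, 0], [0.004, 0, 0, 0], [0.005, 0, 0.0001, 0], [0.006, 0, 0.0001, 0], [0.007, 0, 0.0001, 0], [0.008, 0, 0.0001, 0], [0.009, 0, 0.0001, 0]]}}

```text
time: 17.62
tcp_pos: [0.5578, -0.1207, 0.0929]
orientation: [-3.129, -0.257, -0.006]
ft_force: [-5.6, 0.3, 4.9]
grip_width: 0.013
```

```bash
python3 - <<'E'
from meas import *
st,_,_=snap("wrist","w14"); print(st["time"],st["tcp_pos"],sx(st["tcp_pos"])*1e3,st["orientation"],st["ft_force"],st["ft_force"][:2]@AX)
C,p,d,br=meas("w14")
print(br[150:215].astype(int))
cv2.imwrite("pics/w14c.png",cv2.resize(p[40:270,240:400],None,fx=2.6,fy=2.6,interpolation=2)[:,:,::-1])
E
```

```text
17.625 [ 0.55783315 -0.12074924  0.09287349] -79.93881587868567 [-3.12885541 -0.25712553 -0.00621238] [-5.62136394  0.25795762  4.87044804] -5.50272460762487
w14 glass ellipse [319.3 120.4] centre sx -2.766340218654994 r 0.022970110177993774
[253 253 253 253 253 252 251 250 249 249 249 248 248 247 247 247 246 246
 246 246 245 245 245 245 245 245 245 243 237 211 146  83  70  75  76  74
  75  76  77  88 133 206 246 253 254 255 255 255 255 255 255 254 253 247
 226 210 208 213 216 215 214 213 214 214 213]
```

View pics/w14c.png

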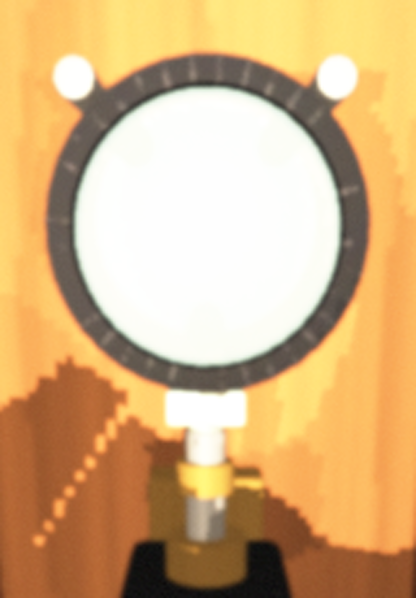

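Nose touching, lens almost at the pins. Small steps now, watching force.

Call:
{"method": "play_rows", "body": {"deltas": [[0.0007, 0, 0, 0], [0.0014, 0, 0, 0], [0.002, 0, 0, 0]]}}

```text
time: 18.05
tcp_pos: [0.5592, -0.1205, 0.0929]
orientation: [-3.129, -0.257, -0.003]
ft_force: [-5.5, 0.9, 3.3]
grip_width: 0.0134
```

```bash
python3 - <<'E'
from meas import *
st,_,_=snap("wrist","w15"); print(st["time"],sx(st["tcp_pos"])*1e3,st["orientation"],st["ft_force"],st["ft_force"][:2]@AX)
C,p,d,br=meas("w15"); print(br[170:205].astype(int))
E
```

```text
18.05 -78.5343707003282 [-3.12881706 -0.25745522 -0.0034181 ] [-5.48207904  0.86394597  3.28528214] -5.265834588700493
w15 glass ellipse [319.3 120.3] centre sx -1.2970228025011603 r 0.023033682256937027
[246 245 245 245 245 245 244 242 236 206 136  76  68  73  75  75  74  74
  76 100 174 242 253 255 255 255 255 255 255 255 255 254 254 248 227]
```

Call:
{"method": "play_rows", "body": {"deltas": [[0.0005, 0, 0, 0], [0.001, 0, 0, 0], [0.0015, 0, 0, 0]]}}

```text
time: 18.48
tcp_pos: [0.5602, -0.1204, 0.0929]
orientation: [-3.129, -0.258, -0.001]
ft_force: [-6.2, 0.2, 3.8]
grip_width: 0.0132
```

```bash
python3 - <<'E'
from meas import *
st,_,_=snap("wrist","w16"); print(st["time"],sx(st["tcp_pos"])*1e3,st["orientation"],st["ft_force"],st["ft_force"][:2]@AX)
C,p,d,br=meas("w16"); print(br[170:205].astype(int))
cv2.imwrite("pics/w16c.png",cv2.resize(p[40:270,240:400],None,fx=2.6,fy=2.6,interpolation=2)[:,:,::-1])
E
```

```text
18.475 -77.52382729802977 [-3.12871245e+00 -2.57648972e-01 -1.19225546e-03] [-6.18555475  0.21959191  3.81638062] -6.065558070605378
w16 glass ellipse [319.4 120.2] centre sx -0.3934743369679247 r 0.022976519539952278
[246 245 245 245 244 244 244 242 234 203 133  80  76  81  81  78  77  77
  79  97 156 228 252 254 255 255 255 255 255 254 254 254 253 246 225]
```

View pics/w16c.png

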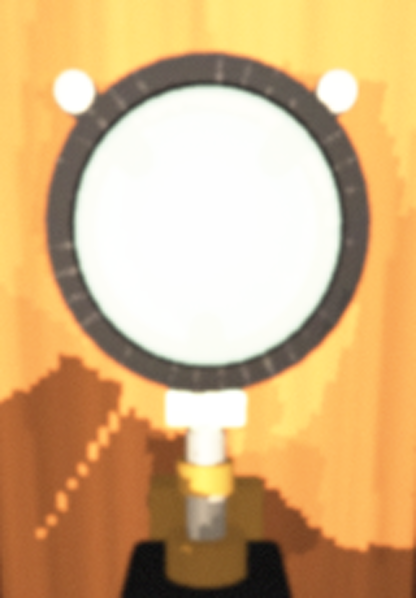

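Call:
{"method": "play_rows", "body": {"deltas": [[0.0005, 0, 0, 0], [0.001, 0, 0, 0], [0.0013, 0, 0, 0]]}}

```text
time: 18.9
tcp_pos: [0.5609, -0.1203, 0.0929]
orientation: [-3.129, -0.258, 0.002]
ft_force: [-7.4, 0.2, 5.2]
grip_width: 0.0133
```

```bash
python3 - <<'E'
from meas import *
st,_,_=snap("wrist","w17"); print(st["time"],sx(st["tcp_pos"])*1e3,st["orientation"],st["ft_force"],st["ft_force"][:2]@AX)
C,p,d,br=meas("w17"); print(br[170:205].astype(int))
E
```

```text
18.9 -76.84410924279263 [-3.12862829e+00 -2.57778682e-01  1.53229342e-03] [-7.35038831  0.20288068  5.18019723] -7.21732774124587
w17 glass ellipse [318.7 120.4] centre sx 0.04347448472821195 r 0.0230010524392128
[246 246 245 245 244 244 244 242 238 221 165  97  72  80  81  81  81  79
  78  86 136 208 244 253 254 255 255 255 255 255 254 254 254 251 232]
```

Call:
{"method": "play_rows", "body": {"deltas": [[0.0005, 0, 0, 0], [0.001, 0, 0, 0], [0.0013, 0, 0, 0]]}}

```text
time: 19.32
tcp_pos: [0.5615, -0.1202, 0.0929]
orientation: [-3.129, -0.258, 0.004]
ft_force: [-8.1, -0.5, 4.9]
grip_width: 0.0134
```

```bash
python3 - <<'E'
from meas import *
st,_,_=snap("wrist","w18"); print(st["time"],sx(st["tcp_pos"])*1e3,st["orientation"],st["ft_force"],st["ft_force"][:2]@AX)
C,p,d,br=meas("w18"); print(br[170:205].astype(int), br[240:256].astype(int))
cv2.imwrite("pics/w18c.png",cv2.resize(p[40:270,240:400],None,fx=2.6,fy=2.6,interpolation=2)[:,:,::-1])
E
```

```text
19.325 -76.19665118347994 [-3.12850288 -0.25801007  0.00432349] [-8.09130409 -0.5235038   4.90478972] -8.067451522775835
w18 glass ellipse [318.7 121.1] centre sx 0.07739453351402172 r 0.02301519364118576
[247 246 246 245 245 245 244 244 243 240 227 181 107  67  73  78  79  77
  76  75  82 122 196 240 253 254 255 254 254 254 254 254 254 253 251] [112 106 102 103 102  98  87  68  49  40  39  40  40  40  40  40]
```

View pics/w18c.png

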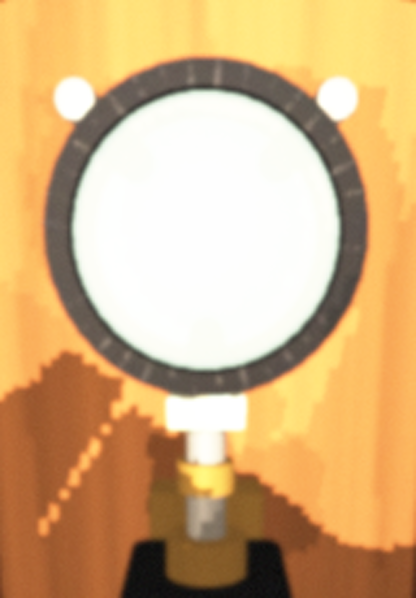

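Lens stopped against the pins at TCP x≈-77.0 (force rose 5.5→8 N). Compression is now about 0.8 mm; about 1.2 mm more needed.

Call:
{"method": "play_rows", "body": {"deltas": [[0.0005, 0, 0, 0], [0.001, 0, 0, 0], [0.0014, 0, 0, 0]]}}

```text
time: 19.75
tcp_pos: [0.5622, -0.12, 0.0929]
orientation: [-3.128, -0.258, 0.007]
ft_force: [-8.7, 0.4, 4.5]
grip_width: 0.0132
```

```bash
python3 - <<'E'
from meas import *
st,_,_=snap("wrist","w19"); print(st["time"],sx(st["tcp_pos"])*1e3,st["orientation"],st["ft_force"],st["ft_force"][:2]@AX)
C,p,d,br=meas("w19")
def edge(v0,v1,up,lev):
    b=br_[v0:v1]; i=np.nonzero((b[:-1]<lev)&(b[1:]>=lev) if up else (b[:-1]>=lev)&(b[1:]<lev))[0][-1 if not up else 0]; return v0+i+(lev-b[i])/(b[i+1]-b[i])
for t in("w13","w14","w15","w16","w17","w18","w19"):
    br_=load("wrist",t)[1].astype(int)[:,312:328].mean(1).min(1)
    n,b=edge(184,200,True,165),edge(238,256,False,70); C=load("wrist",t)[0]
    print(t,round(n,2),round(b,2),round(b-n,2),"len mm",(sx(onplane(C,[(319.5,n)],.051)[0])-sx(onplane(C,[(319.5,b)],.056)[0]))*1e3)
E
```

```text
19.75 -75.51531077004586 [-3.12835071 -0.25818421  0.00734081] [-8.68526765  0.42356695  4.5053498 ] -8.497857996686685
w19 glass ellipse [318.8 121.9] centre sx 0.17354079185232826 r 0.02299952134490013
w13 189.27 247.15 57.88 len mm 27.838575073712562
w14 190.43 247.53 57.09 len mm 27.45991087701504
w15 189.87 246.9 57.03 len mm 27.39846001714542
w16 190.12 247.02 56.9 len mm 27.33934191327789
w17 190.4 246.8 56.4 len mm 27.07808551650136
w18 191.57 246.93 55.35 len mm 26.562843201872372
w19 192.78 246.92 54.14 len mm 25.96572030838476
```

Three estimates of compression: length 1.4 mm, travel 1.5 mm, force about 1.9 mm. About 0.4 mm more.

Call:
{"method": "play_rows", "body": {"deltas": [[0.0005, 0, 0, 0], [0.001, 0, 0, 0], [0.0011, 0, 0, 0]]}}

```text
time: 20.18
tcp_pos: [0.5625, -0.12, 0.0929]
orientation: [-3.128, -0.258, 0.011]
ft_force: [-8.6, 0.1, 5.0]
grip_width: 0.013
```

```bash
cat >> meas.py <<'E'
def edge(br_,v0,v1,up,lev):
    b=br_[v0:v1]; i=np.nonzero((b[:-1]<lev)&(b[1:]>=lev) if up else (b[:-1]>=lev)&(b[1:]<lev))[0][-1 if not up else 0]; return v0+i+(lev-b[i])/(b[i+1]-b[i])
def nl(t):
    C,p,d=load("wrist",t); br_=p.astype(int)[:,312:328].mean(1).min(1)
    n,b=edge(br_,184,200,True,165),edge(br_,238,256,False,70)
    return n,b,(sx(onplane(C,[(319.5,n)],.051)[0])-sx(onplane(C,[(319.5,b)],.056)[0]))*1e3
E
python3 - <<'E'
from meas import *
st,_,_=snap("wrist","w20"); print(st["time"],sx(st["tcp_pos"])*1e3,st["orientation"],st["ft_force"],st["ft_force"][:2]@AX)
meas("w20"); print(nl("w20"))
E
```

```text
20.175 -75.19086497128208 [-3.12820107 -0.25846418  0.0107162 ] [-8.64558364  0.10911007  4.99253776] -8.510342211012233
w20 glass ellipse [318.9 122.2] centre sx 0.12116924828941657 r 0.023017937317490578
(np.float64(193.44911690496215), np.float64(246.53846153846155), np.float64(25.42926131732024))
```

Now about 1.9 mm by all three measures. Relaxing the push, then letting go.

Call:
{"method": "play_rows", "body": {"deltas": [[0, 0, 0, 0], [0, 0, 0, 0]]}}

```text
time: 20.48
tcp_pos: [0.5625, -0.12, 0.0929]
orientation: [-3.128, -0.258, 0.011]
ft_force: [-3.8, 0.5, 2.9]
grip_width: 0.0134
```

Call:
{"method": "play_rows", "body": {"deltas": [[0, 0, 0, 0], [0, 0, 0, 0], [0, 0, 0, 0], [0, 0, 0, 0]], "gripper": 0.0}}

```text
time: 20.98
tcp_pos: [0.5625, -0.12, 0.0928]
orientation: [-3.128, -0.258, 0.011]
ft_force: [0.4, 0.5, 0.9]
grip_width: 0.0426
```

```bash
python3 - <<'E'
from meas import *
st,p,_=snap("wrist","w21"); print(st["time"],sx(st["tcp_pos"])*1e3,st["orientation"],st["ft_force"],st["grip_width"])
meas("w21"); print(nl("w21"))
E
```

```text
20.975 -75.21443536167455 [-3.12823323 -0.25845023  0.0108538 ] [0.36419441 0.53424556 0.86708474] 0.042600622951522234
w21 glass ellipse [318.8 122.1] centre sx 0.20619332065521573 r 0.023044466972351074
(np.float64(193.29188255613127), np.float64(246.38492063492063), np.float64(25.423512491268518))
```

View pics/w21.png

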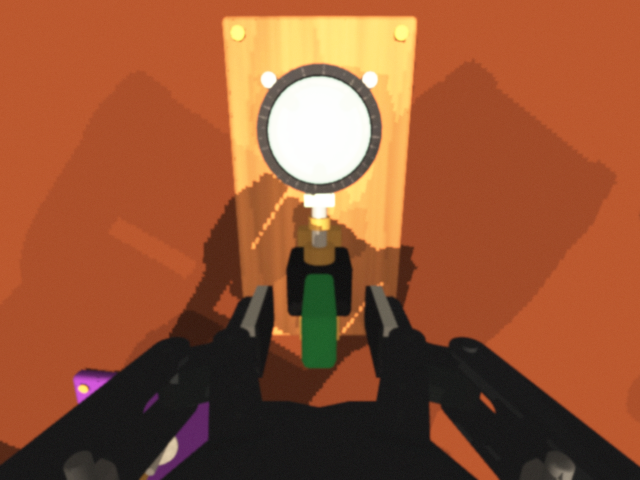

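Length still 25.42 mm after release, so nothing sprang back. Retreating straight up, then a final look.

Call:
{"method": "play_rows", "body": {"deltas": [[0, 0, -0.02, 0], [0, 0, -0.05, 0], [0, 0, -0.09, 0], [0, 0, -0.13, 0], [-0.03, 0, -0.15, 0], [-0.06, 0, -0.15, 0], [-0.06, 0, -0.15, 0], [-0.06, 0, -0.15, 0]]}}

```text
time: 22.02
tcp_pos: [0.5048, -0.1302, 0.2433]
orientation: [-3.128, -0.258, 0.01]
ft_force: [-0.0, -0.2, 0.6]
grip_width: 0.0429
```

```bash
python3 - <<'E'
from meas import *
st,p,_=snap("wrist","w22"); print(st["time"],st["tcp_pos"],st["ft_force"])
_,q,_=snap("scene","s22"); a=cv2.resize(q[200:320,230:350],(400,400),interpolation=2); b=cv2.resize(p[60:260,220:420],(400,400),interpolation=2)
cv2.imwrite("pics/f22.png",np.hstack([a,b])[:,:,::-1])
_,t,_=snap("top","t22"); t0=np.load("pics/top0.npz")["p"]; cv2.imwrite("pics/t22c.png",t[:,:,::-1])
E
```

```text
22.025 [ 0.50475548 -0.1302038   0.24326803] [-0.02008343 -0.15518028  0.6484287 ]
```

View pics/f22.png

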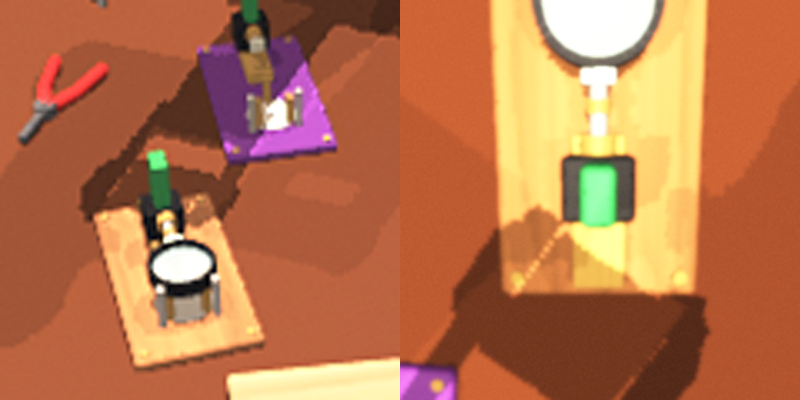

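View pics/t22c.png

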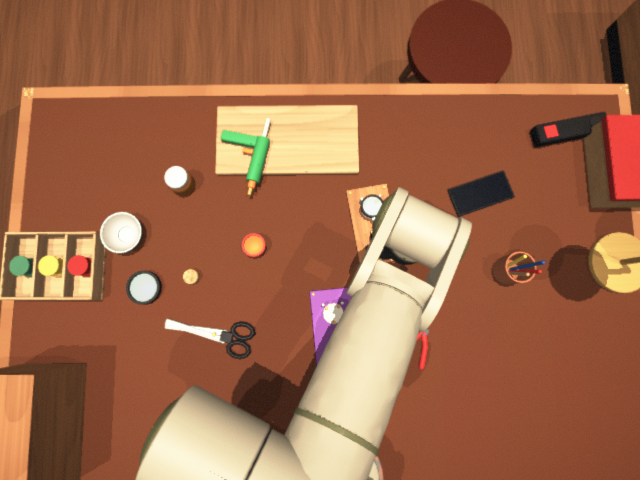

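The lens is seated against both pins with the nose on its rim. Everything else in view is where it was, and the arm is clear.

```bash
python3 -c "
from workcell import hand_in
print(hand_in())"
```

```text
the job is handed in; nothing more can be done
None
```

I laid the small black-rimmed lens flat on the three rests, about 5 mm short of the seat, and let go. Then I slid the jaw by its green handle until the nose had pushed the lens home against both pins, let go of the handle and backed off. The job was handed in at about 22 s; no verdict is reported.

**Last checks:**
- **Lens position:** the centre measured within about 0.2 mm of the seat along the stand's x axis. It was lying flat, with the pins against the rim.
- **Spring:** squeezed about 1.9 mm of 4 mm. Three estimates agree: about 2.0 mm from the nose length in the camera, 1.9 mm from jaw travel past contact, and 1.9 mm from force. The force figure assumes the stated 6 N jaw friction. Earlier in the push the three spread from 1.4 to 1.9 mm.
- **After letting go:** the nose length was unchanged at 25.42 mm (25.43 mm while held), so nothing sprang back.
- **Forces:** the highest total wrist reading was about 10 N (8.6 N of it along the slide), and about 6 N when setting the lens down. It read about zero once the arm was clear.
- **Other objects:** in the final pictures everything visible is where it started. From above, the arm hid part of the stand and the pliers, but both look in place in the scene view.

**Disagreement:** the wrist camera and the tool frame differed by about 1 mm sideways, which I allowed for.

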